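Crank a tin through the lid press

TASK

Stand the yellow-banded tin, whose red lid is still sticking up, upright in the blue nest of the lid press. Then turn the press's red-knobbed crank clockwise (seen from above) at a steady pace, always slower than one turn a second and without letting it race on after the heavy point in each turn, until the roller has pushed the lid down and the carriage comes up firmly against its rubber stop, but do not force it there, and then let go. Let only the roller press the lid, and leave the other goods on the table where they are.

Things in the scene. Friction and masses are not known exactly. Their poses are not given: they have to be found in the camera images.
- press: Green bench lid press, fixed; base plate 150 (own x) by 480 (own y) by 20 mm. Origin on the table under the middle of its roller, z up. Its carriage runs towards own -y, from the loading end (+y, robot's left) under the roller to the crank end. Two cheeks at own x = +-64 mm, 60 mm long in y, 185 mm high, hold the roller; gearbox 110 mm high; grey follower block at x = 95 to 135 mm, 136 mm high.
- nest (a point): Centre of the floor of the blue nest on the carriage, 35 mm above the table; press axes. The nest is a round cup of 33 mm inner radius with a 23 mm high flared wall, open above. It moves with the carriage, 75 mm towards the press's -y for each full turn of the crank; at the start it stands 146 to 165 mm before the roller (press own +y).
- roller_axis (a point): Middle of the black roller's level axis (along the press's x), 152 mm above the table; roller radius 30 mm, 80 mm long. Tin and nest pass under it.
- crank_axis (a point): On the crank's upright axis, 175 mm up, level with the knob's middle. Once a turn, with the crank arm pointing to the press's own +x (3.14, 9.42 rad), a lobe under the crank pushes back a sprung brass follower: 0.4 rad before, the drag rises sharply by 0.6 Nm (10 N at the knob); there it vanishes and the spring shoves the crank on (7 N at the knob), so a crank pushed only from behind races on.
- knob_grip (a point): Middle of the crank's red knob: an upright cylinder 26 mm across and 50 mm tall that spins freely on its pin, 60 mm from the crank axis, centre 175 mm above the table. The steel crank arm under it has its top at 144 mm.
- crank (a joint): Crank angle in rad, growing clockwise seen from above; 0 with the crank arm pointing to the press's own -x; start between 0 and 1.6. Everyday drag is 0.13 to 0.25 Nm (2 to 4 N at the knob); a heavy point in each turn is told under crank_axis. The crank meets the carriage's stop somewhere between 12.2 and 14.3 rad.
- tin: Tin to be closed: aluminium cylinder 60 mm across, 85 mm tall, yellow band with a white stripe, about 0.4 kg, standing on the table, with a smaller red plug lid (52 mm across) sticking up on top. Origin at the centre of its underside, z up. The lid's top is 92 mm above the underside at the start and 87 mm when pressed home.
- lid (a joint): How far the red lid has been pushed into the tin, in m: 0 at the start, 0.005 after the roller has passed over it; it takes about 4 N to move.
- carriage: Aluminium plate 90 by 90 mm that carries the blue nest; origin and axes as point nest. A sprung rubber stop, set differently each time, ends its travel, never at a heavy point. There the drag at the knob climbs steeply, about 10 N for each further 10 mm of knob travel. Firm is 5 to 20 N at the knob above everyday drag; 25 N above it is forcing.
- other_tin: Bystander: blue-banded tin of the same size, its aluminium lid already home; it and the yellow tin may stand in either of two places at the left. Origin at the centre of its underside.
- bean_can: Bystander: red-banded can, 70 mm across, 108 mm tall.
- pea_can: Bystander: green-banded can, 70 mm across, 108 mm tall.
- jar: Bystander: amber glass jar, 72 mm across, 120 mm tall.
- sign: Bystander: small blank blackboard in a wooden stand, 83 mm tall.
- tape: Bystander: roll of brown tape lying flat, 90 mm across, 24 mm tall.
- spoon: Bystander: spoon lying on the table.
There are look-alikes about, which are no part of the job. Leave any purple look-alike of the tin alone.

How it is judged:
By the outcome, as a careful person would: the job done as asked, in the order asked, and still so for the second after the job is handed in, with the robot touching nothing.
It also fails if it takes over 69 s, if anything falls off the work surface, if the arm or the gripper's body presses on something with over 40 N, if the wrist force passes 120 N, or if a joint passes its speed limit or range.

ROBOT

A 7-joint arm with a two-finger parallel gripper is mounted at the origin on the work surface. World frame = base frame: x ahead of the robot, y to its left, z up, the work surface at z = 0. Lengths are in m, angles in rad, forces in N, time in s.
With the tool pointing down it reaches from about 0.4 to 0.9 m from the base axis. Payload 5.6 kg.
Tool frame: the origin (TCP) lies at the very end of the fingers, on their centre line; the grasp point (between the pads) lies 19 mm behind it (r.grip_depth is the distance from the TCP to the grasp point, in m); z points along the fingers, y is the direction in which the jaws open and shut (so a half turn about z gives the same grasp; the last joint's range is limited). The gripper opens to 92 mm and grips with 3 to 60 N. Pads are 20 mm wide; open, the fingers measure 128 mm over their backs; the gripper's body (75 mm by 189 mm) begins 69 mm behind the grasp point.
Start: joints at [-1.295, 0.468, -0.012, 1.603, 0.006, 1.071, -0.056], TCP at [0.204, 0.617, 0.215] pointing down, gripper open.
Joint ranges: [-2.53, 2.53], [-0.31, 2.02], [-1.57, 1.55], [0.28, 2.44], [-1.29, 4.43], [0.15, 1.84], [-2.92, 2.92]. Speed limits (rad/s): [2.57, 2.57, 3.14, 3.14, 3.14, 3.14, 3.14].

INTERFACE

Orientations are given as a rotation vector (axis times angle).
In Python, from rig import r, grab_frame, get_calibration, masks_of gives the robot as it stands. The module is installed in compiled form; this text tells all that it offers.
- The arm moves only by the tool step_arm, never from a script. Its argument "series" is a list of rows, each a list of 5 numbers: the shift along the world's x, y, z as a fraction of full scale, then the turn about the world's z as a fraction of full scale, then the finger opening in mm, from 0 to 91.9. In form: [[x, y, z, spin, jaw], ...]. A call has 1 to 20 rows; each row shifts and turns the commanded pose from where the row before left it; what a row does not reach is not made up. Full scale, the value 1, is 30 cm for a shift and pi rad for a turn. A row lasts 1/10 s, in which the tool goes at most 50 mm and 8.59 degrees, less where a joint would pass 70% of its speed; a pose out of reach is approached as far as the arm can. A call with a number of a shift or a turn outside -1 to 1 is refused whole. A call with a gripper value outside its range is refused whole. The fingers move at their own pace and stop on an object; "force" is the grip in N (left out, the last holds). Time passes only in rows, so rows that do not move let the fingers close. It gives the time, the measured TCP pose, the force and the opening at its end, in the units of the state.
- r.read_state(): the state, without advancing time (a new reading comes with each control period).
- grab_frame(name): name is "side" or "top" or "wrist"; returns the picture (384x512x3 uint8, blue, green, red); there is no depth.
- get_calibration(name): a dict with "fx", "fy", "cx", "cy" (pixels), "R" (3x3) and "t" (3): a world point X has camera coordinates R X + t. Camera axes: x right, y down, z forward; pixel columns grow to the right and rows downward; lengths in m; the calibration is good to about 2 mm. A picture is of the moment at which its call begins: read the wrist's pose just before it. get_calibration takes no time and is no camera call; for the wrist camera it gives the pose at the moment of the call.
- r.sign_off(): hands the job in, once; it reports no verdict.
Trained networks look in the newest picture that a camera, given by its name, has taken for a name from the list of things; names that differ only in an ending like _2 or _b are one class to them, and where a whole thing is asked for, a point or a joint stands for the part that bears it (a point fixed in the world has none). Each returns a list of dicts, best first, with "p" (0 to 1); they miss things now and then, are a little off and sometimes report something else, mostly with a low value. They report only what shows in the picture. A call takes as long as a camera call. They do not tell look-alikes from the thing itself.
- masks_of(label, camera): "region" (384x512 bool, what is visible of it) and "location" ([column, row] in pixels, amid what is visible of it).
The state is a dict: "t": time; "joints": joint angles; "qd": joint speeds; "joint_efforts": joint torques, N m; "eef_pos": TCP position; "tcp_rot": TCP orientation; "contact_force": force on the tool from outside, world axes, zero at the start; "wrist_torque": the same for the moment, N m; "width": opening from 0.0 (shut) to 1.0 (fully open).
Only numpy, scipy, OpenCV 4.12 (cv2) and the standard library are available. Lean on these libraries where they do the work, as an engineer would, in place of code of your own. Each camera call takes 0.05 s, during which the arm holds its last target.

## Working session

There is one attempt and no reset: what is moved stays moved. The work goes in short steps, Python scripts to look and compute and a tool call to move; the robot and the scene stay as the last step left them, time stands still between calls to the robot, and variables do not carry over. Pictures are saved under pics/ and viewed, and the job is handed in when it is done.

Besides the shell and the picture viewer there is one more tool, called after "Emit:" by a JSON object that holds its "op" and its "data", one argument or row to a line. step_arm: Moves the arm, as the interface text tells. Its arguments: {"type":"object","properties":{"series":{"type":"array"},"force":{"type":"number"}},"required":["series"]}

```bash
mkdir -p pics; ls; python3 - <<'E'
from rig import r, grab_frame, get_calibration, masks_of
import cv2,numpy as np
for n in ("side","top","wrist"):
    im=grab_frame(n); cv2.imwrite(f"pics/{n}0.png",im)
    c=get_calibration(n); print(n,{k:np.round(v,3).tolist() for k,v in c.items()})
s=r.read_state(); print({k:np.round(v,4).tolist() for k,v in s.items()}, r.grip_depth)
E
```

```text
pics
side {'fx': 494.039, 'fy': 494.039, 'cx': 262.295, 'cy': 186.712, 'R': [[0.722, -0.692, -0.0], [-0.445, -0.464, -0.766], [0.53, 0.553, -0.643]], 't': [-0.417, 0.379, 1.68]}
top {'fx': 363.378, 'fy': 363.378, 'cx': 251.417, 'cy': 188.175, 'R': [[0.005, -1.0, 0.001], [-0.997, -0.005, -0.074], [0.074, -0.001, -0.997]], 't': [0.065, 0.616, 1.302]}
wrist {'fx': 345.99, 'fy': 345.99, 'cx': 252.689, 'cy': 191.172, 'R': [[0.315, 0.949, -0.001], [0.912, -0.302, 0.278], [0.263, -0.088, -0.961]], 't': [-0.648, -0.031, 0.393]}
{'t': 0.15, 'joints': [-1.295, 0.4682, -0.0115, 1.6033, 0.006, 1.0714, -0.0563], 'qd': [-0.0014, -0.0032, -0.0015, -0.0023, 0.002, 0.0007, -0.0003], 'joint_efforts': [0.0009, -52.0954, -0.0124, -24.3976, -0.0567, 0.0153, 0.0001], 'eef_pos': [0.2037, 0.6168, 0.2139], 'tcp_rot': [-0.4988, -3.1017, 0.002], 'contact_force': [0.6075, -0.1828, 0.1361], 'wrist_torque': [-0.0727, -0.0455, 0.0032], 'width': 1.0009} 0.0187
```

View pics/side0.png

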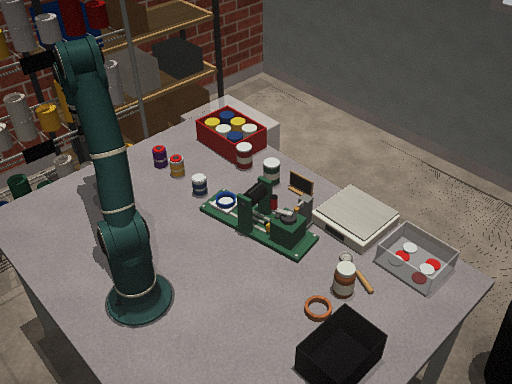

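View pics/top0.png

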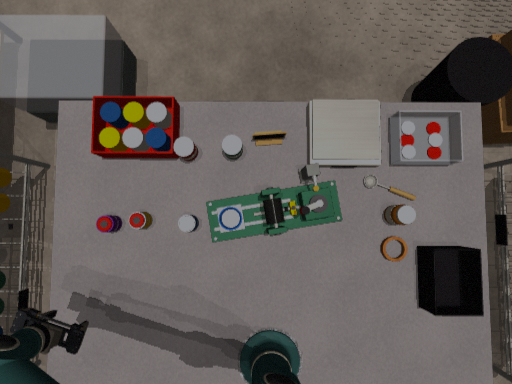

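View pics/wrist0.png

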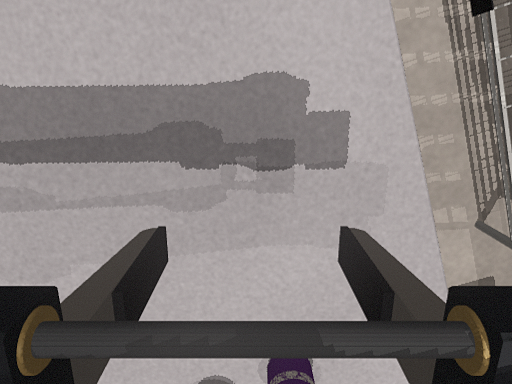

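```bash
cat > h.py <<'E'
from rig import r, grab_frame, get_calibration, masks_of
import cv2,numpy as np
def proj(c,X):
    X=np.atleast_2d(X); P=X@np.array(c["R"]).T+np.array(c["t"])
    return np.c_[c["fx"]*P[:,0]/P[:,2]+c["cx"],c["fy"]*P[:,1]/P[:,2]+c["cy"]]
def back(c,uv,z):
    R=np.array(c["R"]);t=np.array(c["t"]);C=-R.T@t
    d=R.T@np.array([(uv[0]-c["cx"])/c["fx"],(uv[1]-c["cy"])/c["fy"],1.])
    return C+d*(z-C[2])/d[2]
E
python3 - <<'E'
from h import *
a=cv2.imread("pics/top0.png"); cv2.imwrite("pics/topz.png",cv2.resize(a[160:260,195:355],None,fx=5,fy=5,interpolation=cv2.INTER_CUBIC))
a=cv2.imread("pics/top0.png"); cv2.imwrite("pics/topz2.png",cv2.resize(a[120:260,85:245],None,fx=4,fy=4,interpolation=cv2.INTER_CUBIC))
a=cv2.imread("pics/side0.png"); cv2.imwrite("pics/sidez.png",cv2.resize(a[140:260,140:330],None,fx=4,fy=4,interpolation=cv2.INTER_CUBIC))
for cam in ("top","side"):
    im=grab_frame(cam)
    c=get_calibration(cam)
    for l,z in (("tin",.05),("nest",.058),("knob_grip",.175),("roller_axis",.152),("press",.02),("carriage",.035),("other_tin",.05)):
        for d in masks_of(l,cam)[:3]:
            rg=d["region"]; ys,xs=np.where(rg)
            ctr=(xs.mean(),ys.mean())
            print(cam,l,round(d["p"],2),np.round(d["location"],1),np.round(ctr,1),(xs.min(),xs.max(),ys.min(),ys.max()),"z",z,np.round(back(c,ctr,z),3))
E
```

```text
top tin 0.94 [108.2 225.1] [108.6 223.5] (np.int64(96), np.int64(121), np.int64(216), np.int64(232)) z 0.05 [0.485 0.574 0.05 ]
top tin 0.71 [142.5 219.1] [140.  220.1] (np.int64(129), np.int64(151), np.int64(212), np.int64(228)) z 0.05 [0.498 0.463 0.05 ]
top nest 0.93 [232.7 218.8] [230.5 217.9] (np.int64(217), np.int64(244), np.int64(204), np.int64(232)) z 0.058 [0.508 0.142 0.058]
top nest 0.67 [137.  220.8] [136.4 220.2] (np.int64(130), np.int64(143), np.int64(213), np.int64(227)) z 0.058 [0.498 0.473 0.058]
top knob_grip 0.43 [302.7 211.1] [304.5 210.1] (np.int64(300), np.int64(309), np.int64(207), np.int64(214)) z 0.175 [ 0.535 -0.102  0.175]
top roller_axis 0.8 [276.2 209.2] [275.4 209. ] (np.int64(206), np.int64(341), np.int64(163), np.int64(242)) z 0.152 [ 0.538 -0.011  0.152]
top press 0.83 [275.7 211. ] [275.5 209.1] (np.int64(207), np.int64(341), np.int64(164), np.int64(241)) z 0.02 [ 0.54 -0.02  0.02]
top carriage 0.76 [229.3 215.9] [230.4 218.6] (np.int64(217), np.int64(244), np.int64(205), np.int64(232)) z 0.035 [0.505 0.143 0.035]
top other_tin 0.5 [187.2 221.5] [188
[... 895 characters left out ...]
 -0.129  0.152]
side roller_axis 0.22 [226.6 203.2] [225.1 201.6] (np.int64(212), np.int64(236), np.int64(191), np.int64(213)) z 0.152 [0.425 0.039 0.152]
side press 0.87 [266.9 214.8] [266.1 217.9] (np.int64(200), np.int64(318), np.int64(176), np.int64(261)) z 0.02 [ 0.571 -0.03   0.02 ]
side carriage 0.88 [228.3 204.1] [225.4 201.8] (np.int64(212), np.int64(237), np.int64(191), np.int64(214)) z 0.035 [0.506 0.141 0.035]
side other_tin 0.71 [301.8 183.7] [300.4 184. ] (np.int64(289), np.int64(312), np.int64(171), np.int64(194)) z 0.05 [ 0.795 -0.004  0.05 ]
side other_tin 0.54 [198.7 185.8] [199.5 183.9] (np.int64(192), np.int64(207), np.int64(172), np.int64(196)) z 0.05 [0.491 0.289 0.05 ]
```

View pics/topz.png

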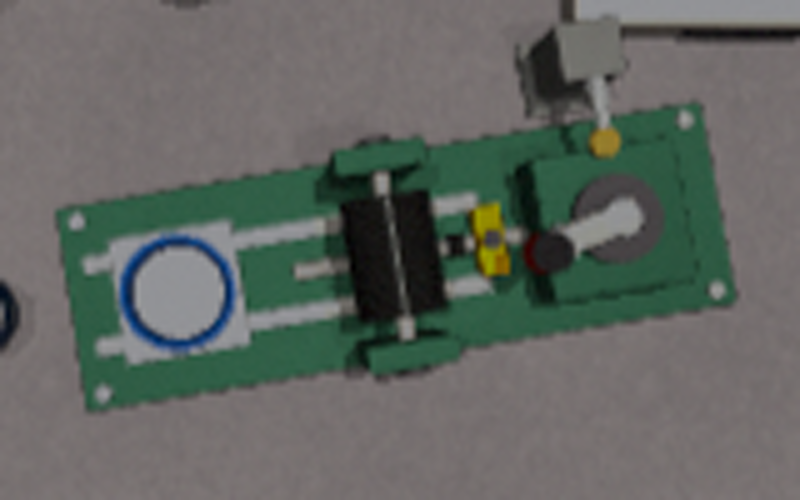

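View pics/topz2.png

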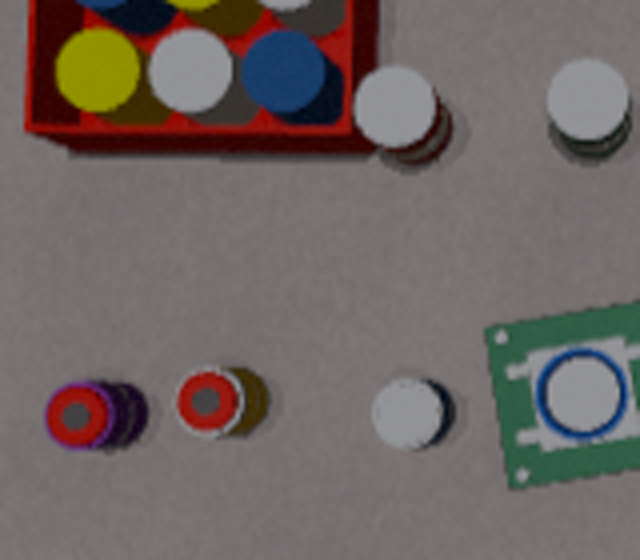

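View pics/sidez.png

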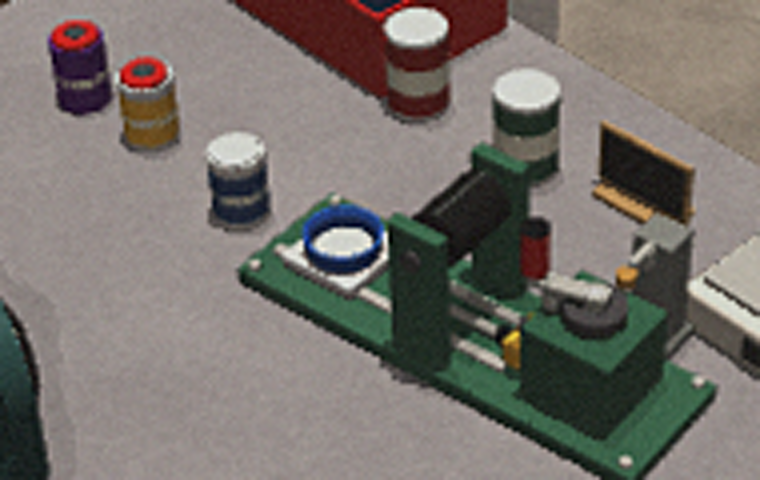

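```bash
cat >> h.py <<'E'
def tri(obs):
    from scipy.optimize import least_squares
    cs=[(get_calibration(n) if isinstance(n,str) else n,np.array(uv)) for n,uv in obs]
    s=least_squares(lambda X:np.concatenate([proj(c,X)[0]-uv for c,uv in cs]),[.5,0,.1])
    return s.x,s.fun
E
python3 - <<'E'
from h import *
from scipy.optimize import least_squares
T=lambda u,v:(u/5+195,v/5+160)
S=lambda u,v:(u/4+140,v/4+140)
T2=lambda u,v:(u/4+85,v/4+120)
ct,cs=get_calibration("top"),get_calibration("side")
loc=np.array([[.075,.24,.02],[.075,-.24,.02],[-.075,-.24,.02],[-.075,.24,.02]])
ot=np.array([T(57,212),T(700,103),T(737,298),T(88,410)])-[.4,.4]
osd=np.array([S(240,272),S(715,388)])-.4; ls=loc[[3,1]]
def W(p,X):
    c,s=np.cos(p[2]),np.sin(p[2]); X=np.atleast_2d(X)
    return np.c_[p[0]+c*X[:,0]-s*X[:,1],p[1]+s*X[:,0]+c*X[:,1],X[:,2]]
f=lambda p:np.r_[(proj(ct,W(p,loc))-ot).ravel(),(proj(cs,W(p,ls))-osd).ravel()]
so=least_squares(f,[.54,0,0.15]); p=so.x; print(p,np.round(so.fun,1))
def inv(X): 
    d=np.array(X[:2])-p[:2]; c,s=np.cos(p[2]),np.sin(p[2]); return np.array([c*d[0]+s*d[1],-s*d[0]+c*d[1],X[2]])
for n,a,b in (("tinlid",T2(206,402),S(143,72)),("nestrim",T(178,292),S(343,240)),("knobtop",T(549,251),S(537,230)),("othertop",T2(408,413),S(236,145)),("purp",T2(77,415),S(75,36))):
    X,e=tri([("top",np.array(a)-.4),("side",np.array(b)-.4)]); print(n,X.round(4),e.round(1),"press",inv(X).round(4))
for nm,uv,z in (("nest",T(178,292),.058),("wheel",T(618,220),.115),("gearTL",T(522,165),.11),("gearBR",T(697,282),.11),("arm pin",T(628,215),.144),("knobtop",T(549,251),.2)):
    print(nm,inv(back(ct,np.array(uv)-.4,z)).round(4))
E
```

```text
[ 0.53406972 -0.01470881  0.17166353] [-0.3 -0.6  0.6 -0.5  0.8  1.   0.   0.7 -1.2 -1.1  0.8 -1.1]
tinlid [0.4991 0.4643 0.0888] [ 0.1 -0.1 -0.2 -0. ] press [0.0473 0.478  0.0888]
nestrim [0.5075 0.1432 0.0451] [ 0.1 -0.1 -0.1  0. ] press [0.0008 0.1601 0.0451]
knobtop [ 0.5368 -0.1003  0.1943] [ 0.3 -0.4 -0.6  0.1] press [-0.0119 -0.0848  0.1943]
othertop [0.4906 0.2898 0.0929] [ 0.1 -0.1 -0.1 -0. ] press [0.0091 0.3075 0.0929]
purp [0.4872 0.5765 0.0847] [ 0.1 -0.1 -0.2 -0. ] press [0.0548 0.5905 0.0847]
nest [0.0006 0.1596 0.058 ]
wheel [-0.0008 -0.145   0.115 ]
gearTL [ 0.0468 -0.0881  0.11  ]
gearBR [-0.051  -0.1912  0.11  ]
arm pin [ 0.0013 -0.1466  0.144 ]
knobtop [-0.0129 -0.0827  0.2   ]
```

Emit:
{"op": "step_arm", "data": {
  "series": [
    [0.05, -0.026, 0, -0.0344, 91.9],
    [0.1, -0.051, 0, -0.0344, 91.9],
    [0.1, -0.051, 0, -0.0344, 91.9],
    [0.1, -0.051, 0, -0.0344, 91.9],
    [0.1, -0.051, 0, -0.0344, 91.9],
    [0.1, -0.051, 0, -0.0344, 91.9],
    [0.1, -0.051, 0, -0.0344, 91.9],
    [0.1, -0.051, 0, -0.0344, 91.9],
    [0.1, -0.051, 0, -0.0344, 91.9],
    [0.1, -0.051, 0, -0.0344, 91.9],
    [0.03, -0.02, 0, 0, 91.9],
    [0, 0, 0, 0, 91.9]
  ]
}}

```text
t: 2.15
eef_pos: [0.4991, 0.4642, 0.2144]
tcp_rot: [2.024, 2.401, -0.001]
contact_force: [-0.8, 1.4, -0.4]
width: 0.998
```

```bash
cat >> h.py <<'E'
from scipy.spatial.transform import Rotation as Ro
def jaw(s):
    y=Ro.from_rotvec(s["tcp_rot"]).as_matrix()[:,1]; return np.degrees(np.arctan2(y[1],y[0]))
def st():
    s=r.read_state(); z=Ro.from_rotvec(s["tcp_rot"]).as_matrix()[:,2]
    print("t",round(s["t"],2),"pos",np.round(s["eef_pos"],4),"jaw",round(jaw(s),2),"z",z.round(3),"F",np.round(s["contact_force"],1),"w",round(s["width"]*91.9,1),"q",np.round(s["joints"],2)); return s
E
python3 - <<'E'
from h import *
st()
im=grab_frame("wrist"); cv2.imwrite("pics/w1.png",im)
c=get_calibration("wrist"); print((-np.array(c["R"]).T@c["t"]).round(3))
print(proj(c,[[.499,.464,.092],[.487,.5765,.092]]).round(1))
E
```

```text
t 2.15 pos [0.4991 0.4642 0.2144] jaw 9.73 z [ 0.    -0.001 -1.   ] F [-0.8  1.4 -0.4] w 91.7 q [-1.    0.53  0.3   1.53 -0.16  1.11 -0.5 ]
[0.483 0.542 0.386]
[[255.  185.9]
 [264.6  47.7]]
```

View pics/w1.png

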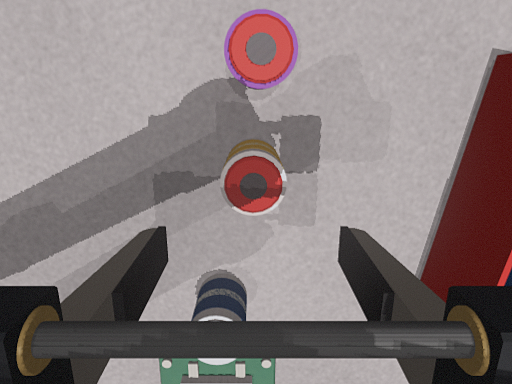

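Emit:
{"op": "step_arm", "data": {
  "series": [
    [0, 0, -0.08, 0, 91.9],
    [0, 0, -0.12, 0, 91.9],
    [0, 0, -0.12, 0, 91.9],
    [0, 0, -0.12, 0, 91.9],
    [0, 0, -0.08, 0, 91.9],
    [0, 0, -0.05, 0, 91.9],
    [0, 0, 0, 0, 91.9],
    [0, 0, 0, 0, 58],
    [0, 0, 0, 0, 50],
    [0, 0, 0, 0, 50],
    [0, 0, 0, 0, 50],
    [0, 0, 0, 0, 50]
  ],
  "force": 30
}}

```text
t: 3.4
eef_pos: [0.4988, 0.4663, 0.0448]
tcp_rot: [2.023, 2.403, 0.004]
contact_force: [1.4, -0.0, 2.6]
width: 0.647
```

```bash
python3 - <<'E'
from h import *
st()
E
```

```text
t 3.4 pos [0.4988 0.4663 0.0448] jaw 9.8 z [ 0.002  0.002 -1.   ] F [ 1.4 -0.   2.6] w 59.4 q [-0.97  0.72  0.25  1.64 -0.22  0.81 -0.46]
```

```bash
python3 - <<'E'
from h import *
for n,(r0,r1,c0,c1) in (("top",(198,238,212,250)),("side",(185,220,205,245))):
    im=cv2.imread(f"pics/{n}0.png").astype(int)
    b,g,rr=im[...,0],im[...,1],im[...,2]
    m=(b>g+25)&(b>rr+35)
    mm=np.zeros_like(m); mm[r0:r1,c0:c1]=m[r0:r1,c0:c1]
    cnt,_=cv2.findContours(mm.astype(np.uint8),cv2.RETR_EXTERNAL,cv2.CHAIN_APPROX_NONE)
    c=max(cnt,key=cv2.contourArea); e=cv2.fitEllipse(c); print(n,e)
    for z in (.045,.058): print(z,back(get_calibration(n),e[0],z).round(4))
E
```

```text
top ((230.03286743164062, 218.0312042236328), (22.36383628845215, 22.674272537231445), 56.98179244995117)
0.045 [0.5072 0.144  0.045 ]
0.058 [0.5073 0.1433 0.058 ]
side ((225.2161407470703, 198.17242431640625), (14.246039390563965, 19.620210647583008), 83.07551574707031)
0.045 [0.5132 0.1501 0.045 ]
0.058 [0.504  0.1384 0.058 ]
```

Emit:
{"op": "step_arm", "data": {
  "series": [
    [0, 0, 0.03, 0, 50],
    [0, 0, 0.1, 0, 50],
    [0, 0, 0.14, 0, 50],
    [0, 0, 0.14, 0, 50],
    [0, 0, 0.05, 0, 50],
    [0, 0, 0, 0, 50]
  ]
}}

```text
t: 4.0
eef_pos: [0.4983, 0.4664, 0.1835]
tcp_rot: [-2.023, -2.403, -0.005]
contact_force: [0.7, 1.0, -6.9]
width: 0.648
```

```bash
python3 - <<'E'
from h import *
st()
im=grab_frame("side"); cv2.imwrite("pics/s2.png",im[80:260,90:330].repeat(3,0).repeat(3,1))
E
```

```text
t 4.0 pos [0.4983 0.4664 0.1835] jaw 9.81 z [ 0.002  0.003 -1.   ] F [ 0.7  1.  -6.9] w 59.5 q [-1.    0.56  0.29  1.56 -0.18  1.05 -0.49]
```

View pics/s2.png

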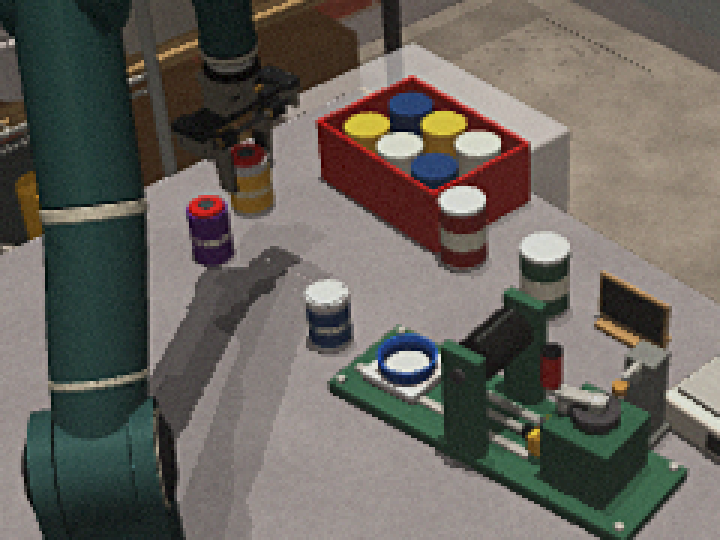

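Emit:
{"op": "step_arm", "data": {
  "series": [
    [0, -0.05, 0, 0, 50],
    [0.003, -0.107, 0, 0, 50],
    [0.003, -0.107, 0, 0, 50],
    [0.003, -0.107, 0, 0, 50],
    [0.003, -0.107, 0, 0, 50],
    [0.003, -0.107, 0, 0, 50],
    [0.003, -0.107, 0, 0, 50],
    [0.003, -0.107, 0, 0, 50],
    [0.003, -0.107, 0, 0, 50],
    [0.003, -0.107, 0, 0, 50],
    [0.003, -0.04, 0, 0, 50],
    [0.003, -0.017, 0, 0, 50],
    [0, 0, 0, 0, 50]
  ]
}}

```text
t: 5.35
eef_pos: [0.507, 0.1442, 0.1806]
tcp_rot: [-2.024, -2.402, 0.003]
contact_force: [-0.1, 0.9, -6.2]
width: 0.65
```

```bash
python3 - <<'E'
from h import *
s=st()
im=grab_frame("side"); cv2.imwrite("pics/s3.png",cv2.resize(im[110:260,150:330],None,fx=4,fy=4,interpolation=cv2.INTER_CUBIC))
im=grab_frame("top"); cv2.imwrite("pics/t3.png",cv2.resize(im[150:270,180:340],None,fx=4,fy=4,interpolation=cv2.INTER_CUBIC))
im=grab_frame("wrist"); cv2.imwrite("pics/w3.png",im)
c=get_calibration("wrist"); p=s["eef_pos"]; print(proj(c,[[p[0],p[1],p[2]-.0448+.092],[p[0],p[1]-.002,p[2]-.0448+.092],[.5073,.1433,.058]]))
E
```

```text
t 5.35 pos [0.507  0.1442 0.1806] jaw 9.76 z [-0.002 -0.001 -1.   ] F [-0.1  0.9 -6.2] w 59.7 q [-0.65  0.31  0.38  1.95 -0.14  0.91 -0.04]
[[252.77754736 293.17682405]
 [251.94329976 297.39348166]
 [252.85477569 186.32763356]]
```

View pics/s3.png

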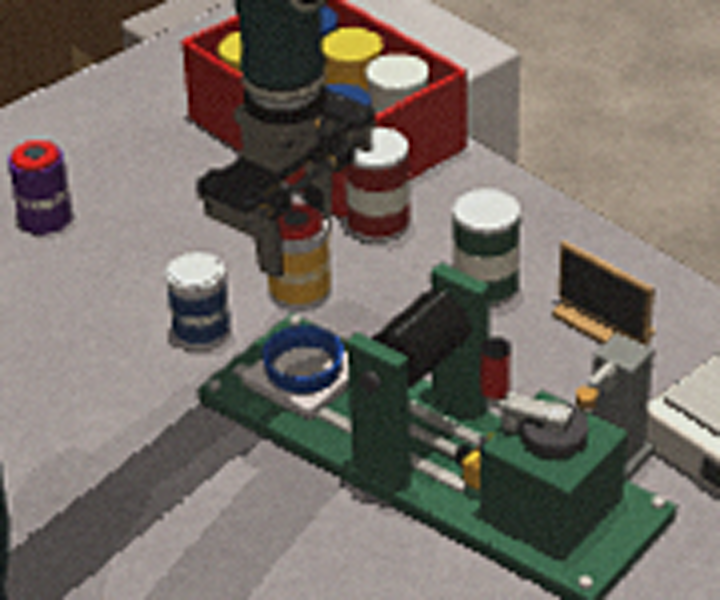

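View pics/w3.png

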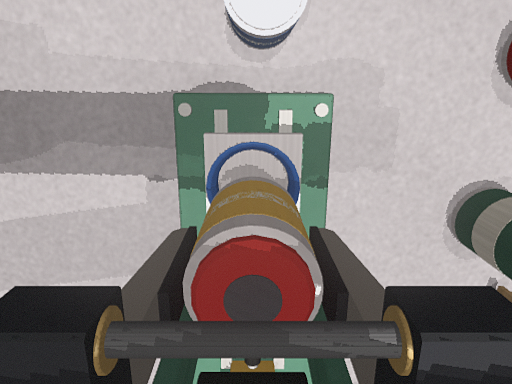

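View pics/t3.png

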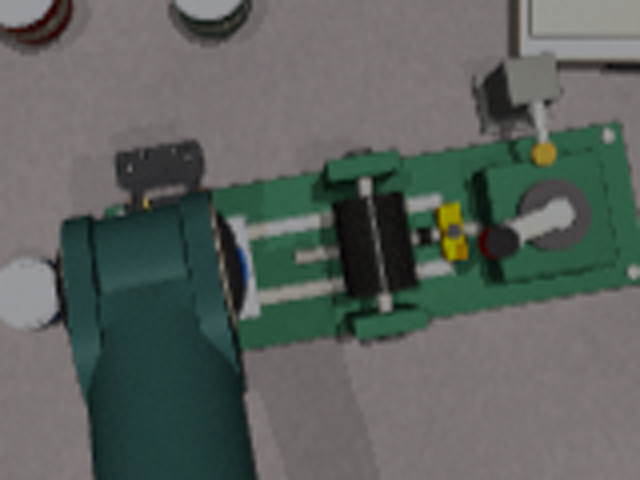

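```bash
python3 - <<'E'
from h import *
s=r.read_state(); c=get_calibration("wrist"); p=s["eef_pos"]; im=cv2.imread("pics/w3.png")
a=np.linspace(0,2*np.pi,90)
def circ(x,y,z,R,col):
    uv=proj(c,np.c_[x+R*np.cos(a),y+R*np.sin(a),0*a+z]); cv2.polylines(im,[np.round(uv*16).astype(np.int32)],True,col,1,cv2.LINE_AA,4); print(uv.min(0).round(1),uv.max(0).round(1))
zb=p[2]-.0448
circ(p[0],p[1]-.002,zb+.092,.026,(0,255,0)); circ(p[0],p[1]-.002,zb+.085,.03,(0,255,255))
circ(.5073,.1433,.058,.036,(0,255,0)); circ(.5073,.1433,.058,.039,(255,255,0))
cv2.imwrite("pics/w3b.png",im[90:384,130:380].repeat(2,0).repeat(2,1))
E
```

```text
[189.7 235.1] [317.3 347.4]
[183.2 219. ] [323.7 343.8]
[212.  145.6] [293.7 224.5]
[208.6 142.1] [297.1 227.5]
```

View pics/w3b.png

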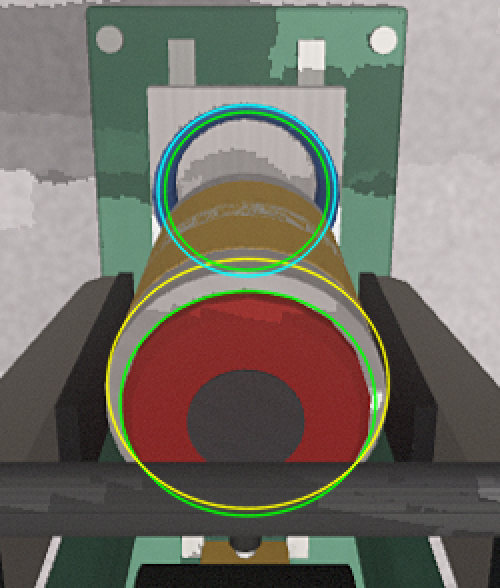

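Emit:
{"op": "step_arm", "data": {
  "series": [
    [0, 0, -0.04, 0, 50],
    [0, 0, -0.08, 0, 50],
    [0, 0, -0.08, 0, 50],
    [0, 0, -0.05, 0, 50],
    [0, 0, -0.02, 0, 50],
    [0, 0, 0, 0, 50]
  ]
}}

```text
t: 6.1
eef_pos: [0.5069, 0.145, 0.0994]
tcp_rot: [-2.022, -2.403, 0.003]
contact_force: [0.7, 0.5, -5.7]
width: 0.649
```

```bash
python3 - <<'E'
from h import *
s=st()
im=grab_frame("wrist")
c=get_calibration("wrist"); p=s["eef_pos"]
a=np.linspace(0,2*np.pi,90)
def circ(x,y,z,R,col):
    uv=proj(c,np.c_[x+R*np.cos(a),y+R*np.sin(a),0*a+z]); cv2.polylines(im,[np.round(uv*16).astype(np.int32)],True,col,1,cv2.LINE_AA,4)
zb=p[2]-.0448
circ(p[0],p[1]-.002,zb+.092,.026,(0,255,0))
circ(.5073,.1433,.058,.040,(255,255,0))
cv2.imwrite("pics/w4.png",im[90:384,130:380].repeat(2,0).repeat(2,1))
im=grab_frame("side"); cv2.imwrite("pics/s4.png",cv2.resize(im[140:240,180:280],None,fx=5,fy=5,interpolation=cv2.INTER_CUBIC))
E
```

```text
t 6.1 pos [0.5069 0.145  0.0994] jaw 9.86 z [-0.002 -0.001 -1.   ] F [ 0.7  0.5 -5.7] w 59.7 q [-0.62  0.43  0.34  2.01 -0.21  0.74  0.02]
```

View pics/w4.png

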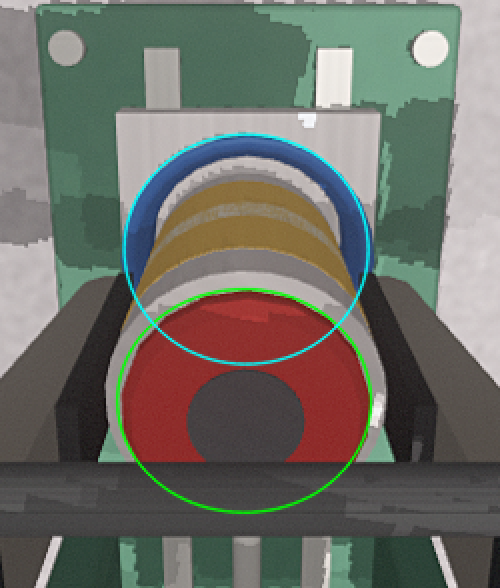

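View pics/s4.png

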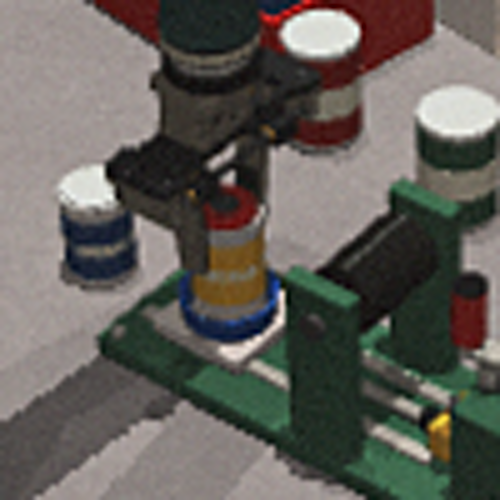

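Emit:
{"op": "step_arm", "data": {
  "series": [
    [0, 0, -0.02, 0, 50],
    [0, 0, -0.02, 0, 50],
    [0, 0, -0.01, 0, 50],
    [0, 0, 0, 0, 50]
  ]
}}

```text
t: 6.6
eef_pos: [0.5073, 0.1446, 0.0851]
tcp_rot: [-2.023, -2.403, 0.001]
contact_force: [0.2, -0.1, -4.5]
width: 0.649
```

```bash
python3 - <<'E'
from h import *
s=st()
E
```

```text
t 6.6 pos [0.5073 0.1446 0.0851] jaw 9.81 z [-0.001 -0.    -1.   ] F [ 0.2 -0.1 -4.5] w 59.6 q [-0.61  0.45  0.33  2.02 -0.22  0.71  0.03]
```

Emit:
{"op": "step_arm", "data": {
  "series": [
    [0, 0, -0.01, 0, 50],
    [0, 0, -0.008, 0, 50],
    [0, 0, 0, 0, 50]
  ]
}}

```text
t: 6.9
eef_pos: [0.5075, 0.1447, 0.0799]
tcp_rot: [-2.023, -2.403, 0.001]
contact_force: [0.3, -0.7, -4.1]
width: 0.647
```

```bash
python3 - <<'E'
from h import *
s=st()
E
```

```text
t 6.9 pos [0.5075 0.1447 0.0799] jaw 9.81 z [-0. -0. -1.] F [ 0.3 -0.7 -4.1] w 59.5 q [-0.61  0.46  0.33  2.02 -0.23  0.69  0.04]
```

Emit:
{"op": "step_arm", "data": {
  "series": [
    [0, 0, -0.004, 0, 50],
    [0, 0, 0, 0, 50]
  ]
}}

```text
t: 7.1
eef_pos: [0.5077, 0.1447, 0.0796]
tcp_rot: [-2.023, -2.403, -0.0]
contact_force: [-2.0, -0.9, 3.3]
width: 0.647
```

```bash
python3 - <<'E'
from h import *
s=st()
E
```

```text
t 7.1 pos [0.5077 0.1447 0.0796] jaw 9.8 z [-0.  0. -1.] F [-2.  -0.9  3.3] w 59.5 q [-0.61  0.46  0.33  2.02 -0.23  0.69  0.04]
```

Emit:
{"op": "step_arm", "data": {
  "series": [
    [0, 0, 0, 0, 70],
    [0, 0, 0, 0, 91.9],
    [0, 0, 0, 0, 91.9],
    [0, 0, 0.06, 0, 91.9],
    [0, 0, 0.12, 0, 91.9],
    [0, 0, 0.16, 0, 91.9],
    [0, 0, 0.16, 0, 91.9],
    [0, 0, 0.05, 0, 91.9],
    [0, 0, 0, 0, 91.9]
  ]
}}

```text
t: 8.0
eef_pos: [0.5095, 0.1454, 0.247]
tcp_rot: [2.022, 2.401, 0.01]
contact_force: [0.7, -0.0, 0.0]
width: 1.0
```

```bash
python3 - <<'E'
from h import *
s=st()
im=grab_frame("wrist"); cv2.imwrite("pics/w5.png",im)
im=grab_frame("side"); cv2.imwrite("pics/s5.png",cv2.resize(im[140:260,180:320],None,fx=5,fy=5,interpolation=cv2.INTER_CUBIC))
E
```

```text
t 8.0 pos [0.5095 0.1454 0.247 ] jaw 9.82 z [ 0.006  0.003 -1.   ] F [ 0.7 -0.   0. ] w 91.9 q [-0.68  0.23  0.4   1.89 -0.1   1.04 -0.07]
```

View pics/w5.png

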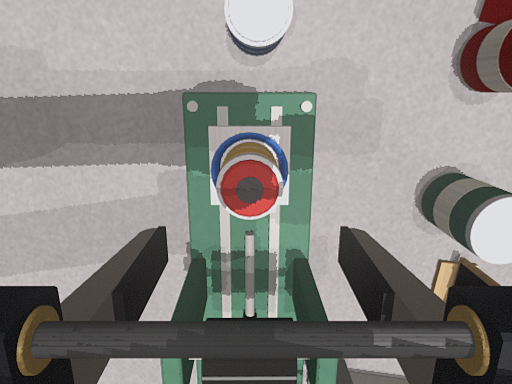

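View pics/s5.png

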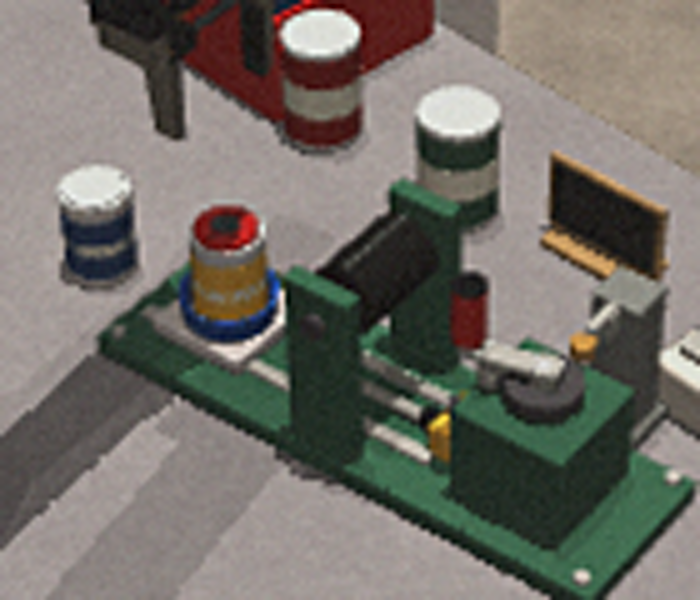

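Emit:
{"op": "step_arm", "data": {
  "series": [
    [0.0075, -0.035, 0.01, 0.0417, 46],
    [0.0075, -0.0686, 0.01, 0.0417, 46],
    [0.0075, -0.0686, 0.01, 0.0417, 46],
    [0.0075, -0.0686, 0, 0.0417, 46],
    [0.0075, -0.0686, 0, 0.0417, 46],
    [0.0075, -0.0686, 0, 0.0417, 46],
    [0.0075, -0.0686, 0, 0.0417, 46],
    [0.0075, -0.0686, 0, 0.0417, 46],
    [0.0075, -0.0686, 0, 0.0417, 46],
    [0.0075, -0.0686, 0, 0.0417, 46],
    [0.0075, -0.0686, 0, 0.0417, 46],
    [0.0075, -0.0686, 0, 0.0417, 46],
    [0, -0.034, 0, 0, 46],
    [0, 0, 0, 0, 46]
  ]
}}

```text
t: 9.5
eef_pos: [0.5337, -0.1037, 0.2514]
tcp_rot: [0.261, -3.128, 0.0]
contact_force: [-0.9, 0.5, -1.1]
width: 0.5
```

```bash
python3 - <<'E'
from h import *
s=st()
im=grab_frame("wrist"); cv2.imwrite("pics/w6.png",im)
im=grab_frame("side"); cv2.imwrite("pics/s6.png",cv2.resize(im[110:260,180:330],None,fx=4,fy=4,interpolation=cv2.INTER_CUBIC))
c=get_calibration("wrist"); print(c)
print(proj(c,[[.5365,-.1015,.2],[.5588,-.1576,.144]]).round(1))
E
```

```text
t 9.5 pos [ 0.5337 -0.1037  0.2514] jaw 99.54 z [-0.003 -0.    -1.   ] F [-0.9  0.5 -1.1] w 45.9 q [-0.15  0.25  0.34  1.84 -0.09  1.07  1.96]
{'fx': 345.9904345935461, 'fy': 345.9904345935461, 'cx': 252.68914687417632, 'cy': 191.1715901159793, 'R': array([[-1.68732329e-01,  9.85661471e-01,  9.30815915e-04],
       [ 9.47403404e-01,  1.61922352e-01,  2.76057858e-01],
       [ 2.71948875e-01,  4.74617436e-02, -9.61140569e-01]]), 't': array([ 0.19070161, -0.53104938,  0.28814086])}
[[253.2 214.5]
 [183.6 206. ]]
```

View pics/w6.png

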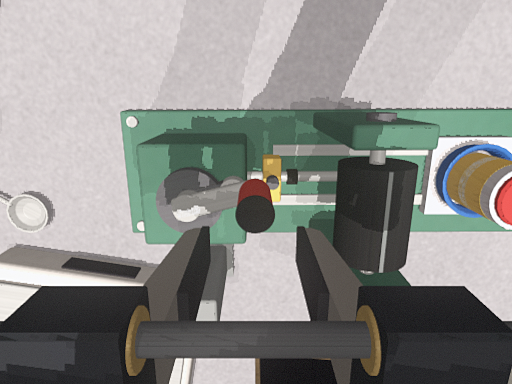

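View pics/s6.png

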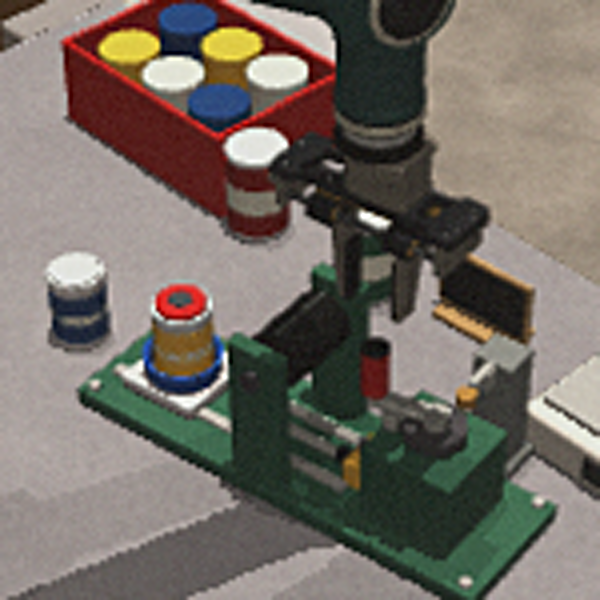

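```bash
python3 - <<'E'
from h import *
im=cv2.imread("pics/w6.png"); cv2.imwrite("pics/w6z.png",cv2.resize(im[95:255,110:300],None,fx=4,fy=4,interpolation=cv2.INTER_CUBIC))
E
```

```text
(no output)
```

View pics/w6z.png

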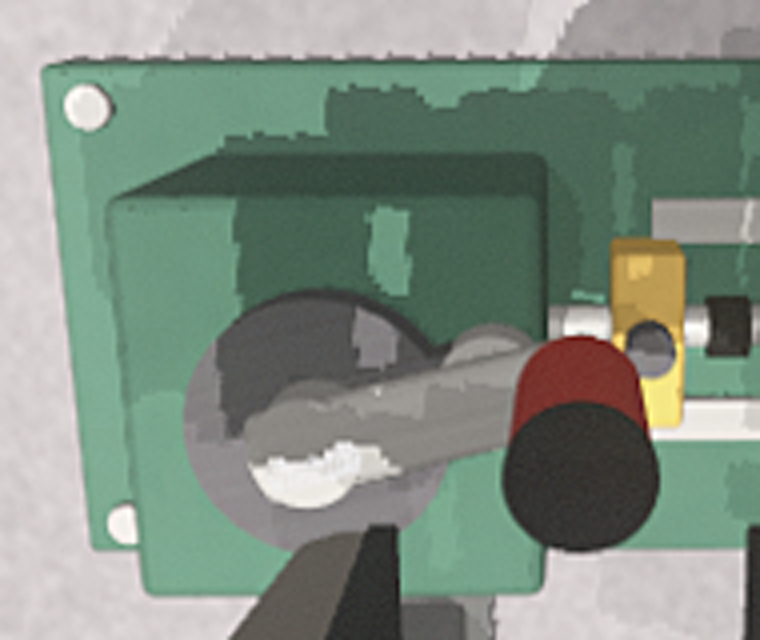

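```bash
python3 - <<'E'
from h import *
c={'fx':345.99,'fy':345.99,'cx':252.689,'cy':191.17}
cc=get_calibration("wrist")
Z=lambda u,v:(110+u/4-.4,95+v/4-.4)
K=back(cc,Z(581,477),.2); A=back(cc,Z(305,452),.144); D=back(cc,Z(317,422),.12)
print(K,A,D,np.linalg.norm((K-A)[:2]))
for u,v,n in ((88,108,'s1'),(127,525,'s2')): print(n,back(cc,Z(u,v),.022))
ps=np.array([.53407,-.01471,.17166])
def inv(X): 
    d=np.array(X[:2])-ps[:2]; q,s=np.cos(ps[2]),np.sin(ps[2]); return np.array([q*d[0]+s*d[1],-s*d[0]+q*d[1]])
for X in (K,A,D,back(cc,Z(88,108),.022),back(cc,Z(127,525),.022),back(cc,Z(45,68),.02),back(cc,Z(107,200),.11),back(cc,Z(545,155),.11),back(cc,Z(545,595),.11)): print(inv(X).round(4))
E
```

```text
[ 0.53580824 -0.10044049  0.2       ] [ 0.559916   -0.15550562  0.144     ] [ 0.56106808 -0.15705693  0.12      ] 0.06011116918090623
s1 [ 0.51238589 -0.24591696  0.022     ]
s2 [ 0.63798396 -0.22461414  0.022     ]
[-0.0129 -0.0848]
[ 0.0014 -0.1431]
[ 0.0023 -0.1449]
[-0.0609 -0.2241]
[ 0.0665 -0.2246]
[-0.0719 -0.2359]
[-0.0474 -0.1916]
[-0.0573 -0.0922]
[ 0.0502 -0.093 ]
```

Emit:
{"op": "step_arm", "data": {
  "series": [
    [0.007, 0.011, -0.03, 0, 46],
    [0, 0, -0.07, 0, 46],
    [0, 0, -0.08, 0, 46],
    [0, 0, -0.08, 0, 46],
    [0, 0, -0.04, 0, 46],
    [0, 0, -0.015, 0, 46],
    [0, 0, 0, 0, 46]
  ]
}}

```text
t: 10.3
eef_pos: [0.5368, -0.0985, 0.1582]
tcp_rot: [0.271, -3.129, -0.0]
contact_force: [-0.0, -0.5, 0.7]
width: 0.497
```

```bash
python3 - <<'E'
from h import *
s=st()
im=grab_frame("wrist"); cv2.imwrite("pics/w7.png",im)
im=grab_frame("side"); cv2.imwrite("pics/s7.png",cv2.resize(im[140:260,200:320],None,fx=5,fy=5,interpolation=cv2.INTER_CUBIC))
c=get_calibration("wrist")
print(proj(c,[[.5358,-.1004,.2]]).round(1))
E
```

```text
t 10.3 pos [ 0.5368 -0.0985  0.1582] jaw 99.91 z [-0.001  0.    -1.   ] F [-0.  -0.5  0.7] w 45.7 q [-0.14  0.37  0.32  1.93 -0.15  0.87  2.  ]
[[251.8 280.1]]
```

View pics/w7.png

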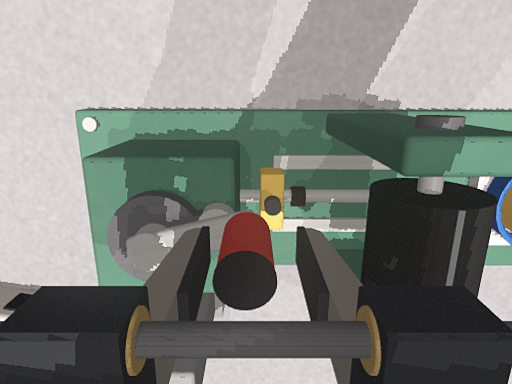

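View pics/s7.png

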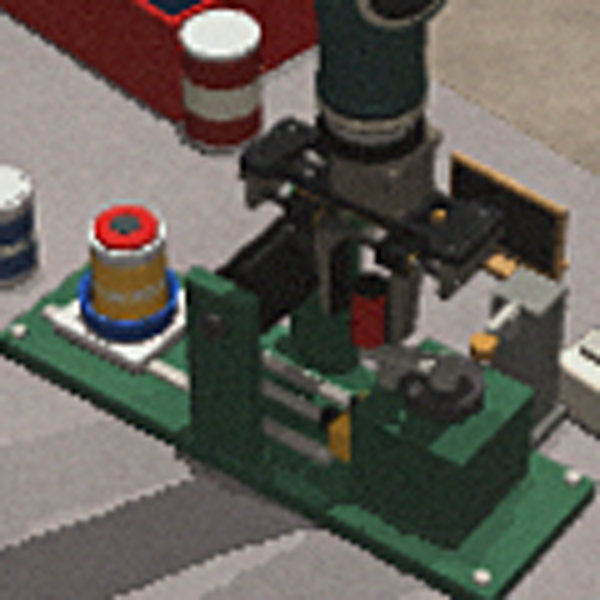

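Emit:
{"op": "step_arm", "data": {
  "series": [
    [-0.003, -0.014, 0, 0, 46],
    [0, 0, 0, 0, 46],
    [0, 0, 0, 0, 30],
    [0, 0, 0, 0, 15],
    [0, 0, 0, 0, 15],
    [0, 0, 0, 0, 15]
  ],
  "force": 40
}}

```text
t: 11.0
eef_pos: [0.5358, -0.1022, 0.1586]
tcp_rot: [0.272, -3.129, -0.002]
contact_force: [-0.8, 3.2, 3.3]
width: 0.276
```

```bash
python3 - <<'E'
from h import *
s=st()
E
```

```text
t 11.0 pos [ 0.5358 -0.1022  0.1586] jaw 99.92 z [-0.     0.001 -1.   ] F [-0.8  3.2  3.3] w 25.4 q [-0.13  0.36  0.32  1.93 -0.15  0.87  2.01]
```

```bash
cat > circ.py <<'E'
from h import *
def rows(ths,ax=(.5595,-.1575),R=.0602,psi=.1717,start=None):
    ths=np.array(ths); f=np.pi+psi-ths
    P=np.c_[np.array(ax)[0]+R*np.cos(f),ax[1]+R*np.sin(f)]
    if start is not None: P[0]=start
    cum=np.round((P-P[0])/.3,4); d=np.diff(cum,axis=0).round(4)
    print("["+", ".join("[%g, %g, 0, 0, 15]"%tuple(x) for x in d)+"]"); print("end",P[-1].round(4))
def theta(p,ax=(.5595,-.1575),psi=.1717):
    return (np.pi+psi-np.arctan2(p[1]-ax[1],p[0]-ax[0]))
E
python3 -c "
from circ import *
rows([1.338,1.4,1.52,1.7,1.9,2.1,2.3,2.5])"
```

```text
[[0.0116, 0.0045, 0, 0, 15], [0.0231, 0.0067, 0, 0, 15], [0.0357, 0.0048, 0, 0, 15], [0.04, -0.0023, 0, 0, 15], [0.0388, -0.0102, 0, 0, 15], [0.0359, -0.0177, 0, 0, 15], [0.0318, -0.0245, 0, 0, 15]]
end [ 0.6009 -0.1138]
```

Emit:
{"op": "step_arm", "data": {
  "series": [
    [0.0116, 0.0045, 0, 0, 15],
    [0.0231, 0.0067, 0, 0, 15],
    [0.0357, 0.0048, 0, 0, 15],
    [0.04, -0.0023, 0, 0, 15],
    [0.0388, -0.0102, 0, 0, 15],
    [0.0359, -0.0177, 0, 0, 15],
    [0.0318, -0.0245, 0, 0, 15]
  ]
}}

```text
t: 11.7
eef_pos: [0.6024, -0.1147, 0.1586]
tcp_rot: [-0.272, 3.129, 0.001]
contact_force: [-1.3, 4.4, 3.1]
width: 0.275
```

```bash
python3 -c "
from circ import *
s=st(); p=s['eef_pos']; print(theta(p), np.hypot(p[0]-.5595,p[1]+.1575))
rows(np.r_[np.arange(2.5,5.51,.2)])"
```

```text
t 11.7 pos [ 0.6024 -0.1147  0.1586] jaw 99.93 z [ 0.001  0.    -1.   ] F [-1.3  4.4  3.1] w 25.3 q [-0.1   0.47  0.31  1.76 -0.18  0.93  2.03]
2.5280659325459736 0.06059090735062382
[[0.0262, -0.0303, 0, 0, 15], [0.0197, -0.0349, 0, 0, 15], [0.0123, -0.0381, 0, 0, 15], [0.0046, -0.0398, 0, 0, 15], [-0.0035, -0.0399, 0, 0, 15], [-0.0113, -0.0385, 0, 0, 15], [-0.0188, -0.0354, 0, 0, 15], [-0.0254, -0.031, 0, 0, 15], [-0.031, -0.0253, 0, 0, 15], [-0.0355, -0.0186, 0, 0, 15], [-0.0384, -0.0113, 0, 0, 15], [-0.04, -0.0033, 0, 0, 15], [-0.0398, 0.0046, 0, 0, 15], [-0.0381, 0.0124, 0, 0, 15], [-0.0348, 0.0198, 0, 0, 15]]
end [ 0.5247 -0.2066]
```

Emit:
{"op": "step_arm", "data": {
  "series": [
    [0.0262, -0.0303, 0, 0, 15],
    [0.0197, -0.0349, 0, 0, 15],
    [0.0123, -0.0381, 0, 0, 15],
    [0.0046, -0.0398, 0, 0, 15],
    [-0.0035, -0.0399, 0, 0, 15],
    [-0.0113, -0.0385, 0, 0, 15],
    [-0.0188, -0.0354, 0, 0, 15]
  ]
}}

```text
t: 12.4
eef_pos: [0.6088, -0.1922, 0.1585]
tcp_rot: [0.269, -3.128, -0.004]
contact_force: [-5.4, 7.6, 8.3]
width: 0.279
```

```bash
python3 -c "
from circ import *
s=st(); p=s['eef_pos']; print(theta(p), np.hypot(p[0]-.5595,p[1]+.1575))"
```

```text
t 12.4 pos [ 0.6088 -0.1922  0.1585] jaw 99.82 z [-0.002  0.002 -1.   ] F [-5.4  7.6  8.3] w 25.6 q [ 0.02  0.52  0.32  1.7  -0.19  0.96  2.16]
3.927656569046973 0.06028329302527315
```

```bash
python3 -c "
from circ import *
from scipy.optimize import least_squares
P=np.array([[.5358,-.1022],[.6024,-.1147],[.6088,-.1922]])
print(least_squares(lambda c:np.hypot(*(P-c).T)-.06,[.56,-.157]))
"
```

```text
message: `gtol` termination condition is satisfied.
     success: True
      status: 1
         fun: [ 5.660e-05 -2.910e-05  5.344e-05]
           x: [ 5.600e-01 -1.571e-01]
        cost: 3.4534112698287302e-09
         jac: [[ 4.036e-01 -9.149e-01]
               [-7.064e-01 -7.078e-01]
               [-8.120e-01  5.837e-01]]
        grad: [ 3.150e-10  2.996e-10]
  optimality: 3.1500499723406017e-10
 active_mask: [ 0.000e+00  0.000e+00]
        nfev: 3
        njev: 3
```

```bash
python3 -c "
from circ import *
rows(np.r_[3.92,np.arange(4.12,6.13,.2)],ax=(.56,-.1571),R=.06,start=(.6096,-.1928))"
```

```text
[[-0.027, -0.0254, 0, 0, 15], [-0.0314, -0.0246, 0, 0, 15], [-0.0357, -0.0179, 0, 0, 15], [-0.0386, -0.0104, 0, 0, 15], [-0.0398, -0.0026, 0, 0, 15], [-0.0396, 0.0054, 0, 0, 15], [-0.0377, 0.0132, 0, 0, 15], [-0.0343, 0.0204, 0, 0, 15], [-0.0296, 0.0268, 0, 0, 15], [-0.0237, 0.0322, 0, 0, 15], [-0.0168, 0.0362, 0, 0, 15]]
end [ 0.5033 -0.1768]
```

Emit:
{"op": "step_arm", "data": {
  "series": [
    [-0.027, -0.0254, 0, 0, 15],
    [-0.0314, -0.0246, 0, 0, 15],
    [-0.0357, -0.0179, 0, 0, 15],
    [-0.0386, -0.0104, 0, 0, 15],
    [-0.0398, -0.0026, 0, 0, 15],
    [-0.0396, 0.0054, 0, 0, 15],
    [-0.0377, 0.0132, 0, 0, 15],
    [-0.0343, 0.0204, 0, 0, 15],
    [-0.0296, 0.0268, 0, 0, 15]
  ]
}}

```text
t: 13.3
eef_pos: [0.5147, -0.1967, 0.1586]
tcp_rot: [-0.27, 3.13, -0.002]
contact_force: [4.4, -0.5, 0.4]
width: 0.272
```

```bash
cat >> circ.py <<'E'
def rep(ax=(.56,-.1571)):
    s=st(); p=s['eef_pos']; F=s['contact_force']; th=theta(p,ax); f=np.pi+.1717-th
    print("theta",th%(2*np.pi),"r",np.hypot(p[0]-ax[0],p[1]-ax[1]),"Frad",F[0]*np.cos(f)+F[1]*np.sin(f),"Ftan",F[0]*np.sin(f)-F[1]*np.cos(f))
E
python3 -c "
from circ import *
rep()"
```

```text
t 13.3 pos [ 0.5147 -0.1967  0.1586] jaw 99.85 z [ 0.    -0.001 -1.   ] F [ 4.4 -0.5  0.4] w 25.0 q [ 0.03  0.37  0.34  1.92 -0.16  0.87  2.19]
theta 5.736733789381216 r 0.06020156310072663 Frad -2.945248239285238 Ftan -3.2458258202019103
```

```bash
python3 -c "
from circ import *
rows(5.73+.2*np.arange(0,18),ax=(.56,-.1571),R=.06,start=(.5146,-.1967))"
```

```text
[[-0.0217, 0.0318, 0, 0, 15], [-0.0165, 0.0364, 0, 0, 15], [-0.0089, 0.0389, 0, 0, 15], [-0.001, 0.0399, 0, 0, 15], [0.007, 0.0393, 0, 0, 15], [0.0146, 0.0372, 0, 0, 15], [0.0217, 0.0335, 0, 0, 15], [0.028, 0.0285, 0, 0, 15], [0.033, 0.0224, 0, 0, 15], [0.0369, 0.0154, 0, 0, 15], [0.0391, 0.0078, 0, 0, 15], [0.04, -0.0002, 0, 0, 15], [0.0391, -0.0081, 0, 0, 15], [0.0367, -0.0157, 0, 0, 15], [0.0328, -0.0227, 0, 0, 15], [0.0277, -0.0288, 0, 0, 15], [0.0215, -0.0337, 0, 0, 15]]
end [ 0.6136 -0.1301]
```

Emit:
{"op": "step_arm", "data": {
  "series": [
    [-0.0217, 0.0318, 0, 0, 15],
    [-0.0165, 0.0364, 0, 0, 15],
    [-0.0089, 0.0389, 0, 0, 15],
    [-0.001, 0.0399, 0, 0, 15],
    [0.007, 0.0393, 0, 0, 15],
    [0.0146, 0.0372, 0, 0, 15],
    [0.0217, 0.0335, 0, 0, 15],
    [0.028, 0.0285, 0, 0, 15],
    [0.033, 0.0224, 0, 0, 15],
    [0.0369, 0.0154, 0, 0, 15],
    [0.0391, 0.0078, 0, 0, 15],
    [0.04, -0.0002, 0, 0, 15],
    [0.0391, -0.0081, 0, 0, 15]
  ]
}}

```text
t: 14.6
eef_pos: [0.5787, -0.1, 0.1585]
tcp_rot: [0.271, -3.127, 0.001]
contact_force: [-5.6, -6.1, 8.5]
width: 0.275
```

```bash
python3 -c "
from circ import *
rep()
im=grab_frame('side'); cv2.imwrite('pics/s8.png',cv2.resize(im[140:260,200:320],None,fx=5,fy=5,interpolation=cv2.INTER_CUBIC))"
```

```text
t 14.6 pos [ 0.5787 -0.1     0.1585] jaw 99.89 z [-0.003 -0.001 -1.   ] F [-5.6 -6.1  8.5] w 25.2 q [-0.12  0.43  0.3   1.83 -0.16  0.91  1.99]
theta 2.0593367466147443 r 0.06014330850542939 Frad -7.502585270644469 Ftan -3.4164182306861903
```

View pics/s8.png

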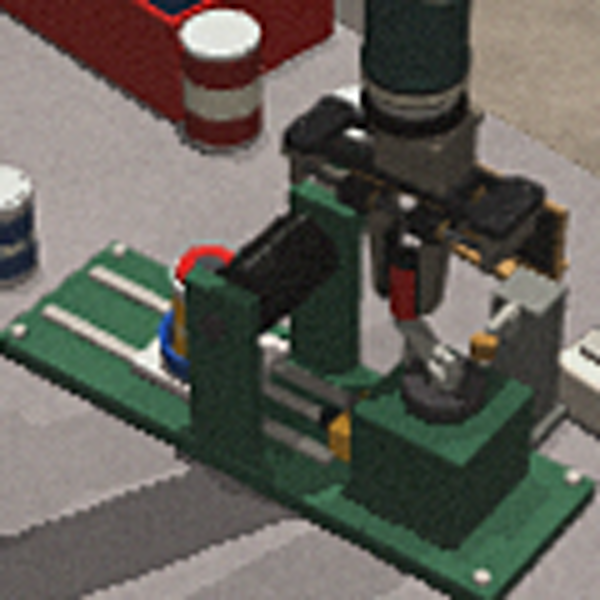

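```bash
python3 -c "
from circ import *
rows(8.343+.2*np.arange(0,17),ax=(.56,-.1571),R=.06,start=(.579,-.099))"
```

```text
[[0.0356, -0.0198, 0, 0, 15], [0.0325, -0.0232, 0, 0, 15], [0.0274, -0.0291, 0, 0, 15], [0.021, -0.0339, 0, 0, 15], [0.0138, -0.0375, 0, 0, 15], [0.0061, -0.0395, 0, 0, 15], [-0.0019, -0.0399, 0, 0, 15], [-0.0097, -0.0387, 0, 0, 15], [-0.0173, -0.036, 0, 0, 15], [-0.024, -0.0319, 0, 0, 15], [-0.0299, -0.0264, 0, 0, 15], [-0.0346, -0.02, 0, 0, 15], [-0.0379, -0.0128, 0, 0, 15], [-0.0396, -0.0049, 0, 0, 15], [-0.0398, 0.003, 0, 0, 15], [-0.0384, 0.0109, 0, 0, 15]]
end [ 0.538  -0.2129]
```

Emit:
{"op": "step_arm", "data": {
  "series": [
    [0.0356, -0.0198, 0, 0, 15],
    [0.0325, -0.0232, 0, 0, 15],
    [0.0274, -0.0291, 0, 0, 15],
    [0.021, -0.0339, 0, 0, 15],
    [0.0138, -0.0375, 0, 0, 15],
    [0.0061, -0.0395, 0, 0, 15],
    [-0.0019, -0.0399, 0, 0, 15],
    [-0.0097, -0.0387, 0, 0, 15],
    [-0.0173, -0.036, 0, 0, 15],
    [-0.024, -0.0319, 0, 0, 15],
    [-0.0299, -0.0264, 0, 0, 15],
    [-0.0346, -0.02, 0, 0, 15]
  ]
}}

```text
t: 15.85
eef_pos: [0.5859, -0.2112, 0.1586]
tcp_rot: [-0.273, 3.127, 0.001]
contact_force: [3.4, 2.6, 4.9]
width: 0.276
```

```bash
python3 -c "
from circ import *
rep()"
```

```text
t 15.85 pos [ 0.5859 -0.2112  0.1586] jaw 99.97 z [ 0.002  0.001 -1.   ] F [3.4 2.6 4.9] w 25.3 q [ 0.06  0.49  0.31  1.74 -0.18  0.94  2.19]
theta 4.437477997803895 r 0.060031518453811286 Frad -0.8737122673160354 Ftan -4.238710194998354
```

```bash
python3 -c "
from circ import *
rows(10.72+.2*np.arange(0,8),ax=(.56,-.1571),R=.06)"
```

```text
[[-0.0375, -0.0136, 0, 0, 15], [-0.0396, -0.0059, 0, 0, 15], [-0.0398, 0.0022, 0, 0, 15], [-0.0387, 0.0099, 0, 0, 15], [-0.0359, 0.0175, 0, 0, 15], [-0.0317, 0.0243, 0, 0, 15], [-0.0263, 0.03, 0, 0, 15]]
end [ 0.5111 -0.1919]
```

Emit:
{"op": "step_arm", "data": {
  "series": [
    [-0.0375, -0.0136, 0, 0, 15],
    [-0.0396, -0.0059, 0, 0, 15],
    [-0.0398, 0.0022, 0, 0, 15],
    [-0.0387, 0.0099, 0, 0, 15],
    [-0.0359, 0.0175, 0, 0, 15]
  ]
}}

```text
t: 16.35
eef_pos: [0.5274, -0.2078, 0.1586]
tcp_rot: [-0.271, 3.128, 0.002]
contact_force: [7.2, 5.4, 2.4]
width: 0.274
```

```bash
python3 -c "
from circ import *
rep()
im=grab_frame('side'); cv2.imwrite('pics/s9.png',cv2.resize(im[140:260,200:320],None,fx=5,fy=5,interpolation=cv2.INTER_CUBIC))
im=grab_frame('wrist'); cv2.imwrite('pics/w9.png',im)"
```

```text
t 16.35 pos [ 0.5274 -0.2078  0.1586] jaw 99.91 z [ 0.002  0.002 -1.   ] F [7.2 5.4 2.4] w 25.1 q [ 0.06  0.4   0.32  1.88 -0.16  0.89  2.21]
theta 5.455822512085339 r 0.06025375934829017 Frad -8.420442239561599 Ftan -3.1954843655978467
```

View pics/s9.png

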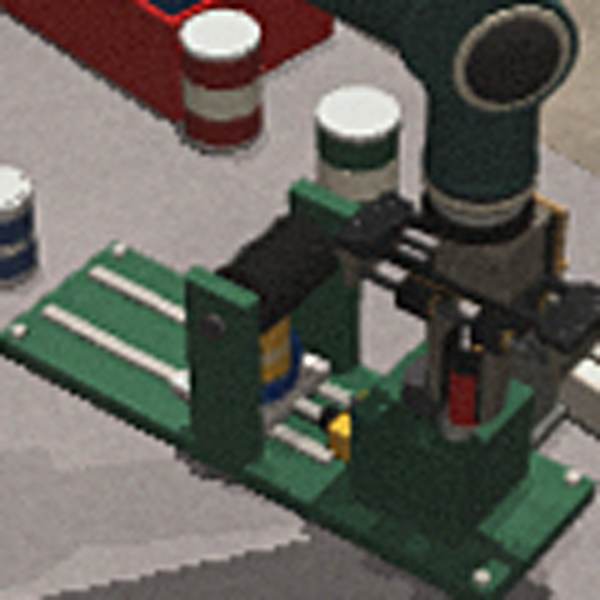

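View pics/w9.png

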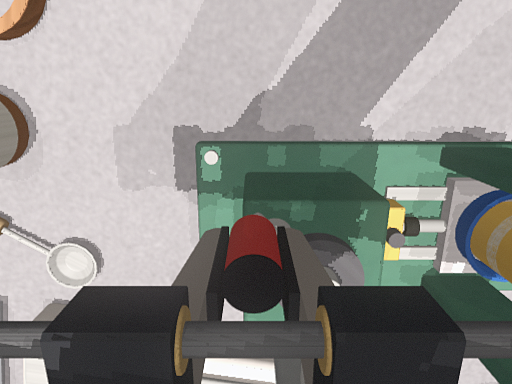

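```bash
python3 -c "
from circ import *
rows(np.r_[11.74,11.74+.15*np.arange(1,12)],ax=(.56,-.1571),R=.06,start=(.5268,-.2086))"
```

```text
[[-0.0216, 0.0217, 0, 0, 15], [-0.021, 0.0214, 0, 0, 15], [-0.0174, 0.0244, 0, 0, 15], [-0.0137, 0.0266, 0, 0, 15], [-0.0095, 0.0285, 0, 0, 15], [-0.0052, 0.0295, 0, 0, 15], [-0.0007, 0.0299, 0, 0, 15], [0.0038, 0.0298, 0, 0, 15], [0.0082, 0.0288, 0, 0, 15], [0.0124, 0.0273, 0, 0, 15], [0.0164, 0.0251, 0, 0, 15]]
end [ 0.5123 -0.1207]
```

Emit:
{"op": "step_arm", "data": {
  "series": [
    [-0.0216, 0.0217, 0, 0, 15],
    [-0.021, 0.0214, 0, 0, 15],
    [-0.0174, 0.0244, 0, 0, 15]
  ]
}}

```text
t: 16.75
eef_pos: [0.5089, -0.189, 0.1586]
tcp_rot: [-0.27, 3.129, -0.001]
contact_force: [5.3, -0.5, 2.1]
width: 0.276
```

```bash
python3 -c "
from circ import *
rep()"
```

```text
t 16.75 pos [ 0.5089 -0.189   0.1586] jaw 99.86 z [ 0.001 -0.001 -1.   ] F [ 5.3 -0.5  2.1] w 25.3 q [ 0.03  0.36  0.32  1.94 -0.15  0.87  2.17]
theta 5.897197034326021 r 0.060230666701153505 Frad -4.259143458797512 Ftan -3.191959053784086
```

Emit:
{"op": "step_arm", "data": {
  "series": [
    [-0.0125, 0.0268, 0, 0, 15],
    [-0.009, 0.0285, 0, 0, 15]
  ]
}}

```text
t: 16.95
eef_pos: [0.5019, -0.1728, 0.1586]
tcp_rot: [0.269, -3.129, 0.001]
contact_force: [2.1, -3.0, 3.3]
width: 0.276
```

```bash
python3 -c "
from circ import *
rep()"
```

```text
t 16.95 pos [ 0.5019 -0.1728  0.1586] jaw 99.84 z [-0.001 -0.001 -1.   ] F [ 2.1 -3.   3.3] w 25.4 q [ 0.    0.34  0.32  1.96 -0.14  0.86  2.14]
theta 6.191393472729079 r 0.06019721250630734 Frad -1.2079191376401766 Ftan -3.415902256098334
```

Emit:
{"op": "step_arm", "data": {
  "series": [
    [-0.0052, 0.0295, 0, 0, 15],
    [-0.0007, 0.0299, 0, 0, 15]
  ]
}}

```text
t: 17.15
eef_pos: [0.4998, -0.1549, 0.1585]
tcp_rot: [0.269, -3.128, 0.001]
contact_force: [1.4, -3.1, 5.2]
width: 0.273
```

```bash
python3 -c "
from circ import *
rep()
im=grab_frame('wrist'); cv2.imwrite('pics/w10.png',im)"
```

```text
t 17.15 pos [ 0.4998 -0.1549  0.1585] jaw 99.84 z [-0.002 -0.001 -1.   ] F [ 1.4 -3.1  5.2] w 25.1 q [-0.02  0.33  0.31  1.98 -0.13  0.85  2.1 ]
theta 0.20767065423766873 r 0.06021718776076202 Frad -1.508216077985389 Ftan -3.0624805066229066
```

View pics/w10.png

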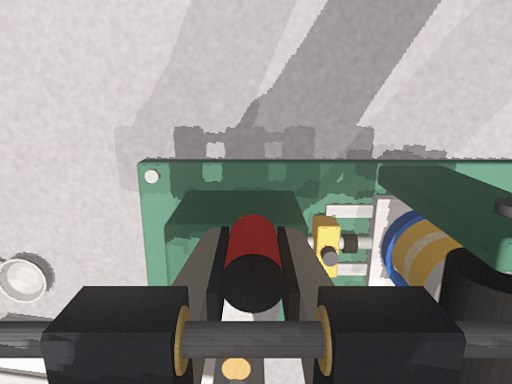

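Emit:
{"op": "step_arm", "data": {
  "series": [
    [0.0038, 0.0298, 0, 0, 15],
    [0.0082, 0.0288, 0, 0, 15],
    [0.0124, 0.0273, 0, 0, 15]
  ]
}}

```text
t: 17.5
eef_pos: [0.5067, -0.1291, 0.1585]
tcp_rot: [0.269, -3.127, 0.0]
contact_force: [-0.6, -3.5, 7.3]
width: 0.275
```

```bash
python3 -c "
from circ import *
rep()"
```

```text
t 17.5 pos [ 0.5067 -0.1291  0.1585] jaw 99.84 z [-0.003 -0.001 -1.   ] F [-0.6 -3.5  7.3] w 25.2 q [-0.07  0.33  0.3   1.98 -0.13  0.86  2.05]
theta 0.6548346864992265 r 0.06019740256114125 Frad -1.1104252539754735 Ftan -3.4064228590173453
```

Emit:
{"op": "step_arm", "data": {
  "series": [
    [0.0164, 0.0251, 0, 0, 15],
    [0.0197, 0.0224, 0, 0, 15]
  ]
}}

```text
t: 17.7
eef_pos: [0.5174, -0.1146, 0.1585]
tcp_rot: [0.27, -3.126, -0.0]
contact_force: [-2.1, -2.7, 8.3]
width: 0.275
```

```bash
python3 -c "
from circ import *
rep()
rows(13.52+.1*np.arange(0,9),ax=(.56,-.1571),R=.06)
im=grab_frame('wrist'); cv2.imwrite('pics/w11.png',im)"
```

```text
t 17.7 pos [ 0.5174 -0.1146  0.1585] jaw 99.86 z [-0.004 -0.    -1.   ] F [-2.1 -2.7  8.3] w 25.3 q [-0.09  0.34  0.3   1.96 -0.13  0.86  2.02]
theta 0.9555549126386613 r 0.06019685309137546 Frad -0.4173988383332985 Ftan -3.431953018392517
[[0.0148, 0.0135, 0, 0, 15], [0.016, 0.0119, 0, 0, 15], [0.0172, 0.0102, 0, 0, 15], [0.0181, 0.0085, 0, 0, 15], [0.0188, 0.0067, 0, 0, 15], [0.0195, 0.0047, 0, 0, 15], [0.0198, 0.0028, 0, 0, 15], [0.0199, 0.0008, 0, 0, 15]]
end [ 0.5607 -0.0971]
```

View pics/w11.png

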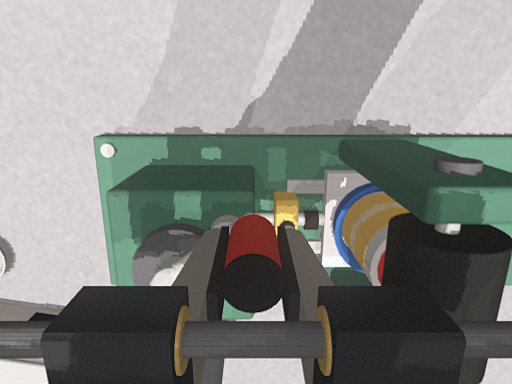

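Emit:
{"op": "step_arm", "data": {
  "series": [
    [0.0148, 0.0135, 0, 0, 15],
    [0.016, 0.0119, 0, 0, 15]
  ]
}}

```text
t: 17.95
eef_pos: [0.5266, -0.1071, 0.1585]
tcp_rot: [0.27, -3.126, -0.0]
contact_force: [-1.8, -1.8, 8.6]
width: 0.278
```

```bash
python3 -c "
from circ import *
rep()"
```

```text
t 17.95 pos [ 0.5266 -0.1071  0.1585] jaw 99.86 z [-0.004 -0.    -1.   ] F [-1.8 -1.8  8.6] w 25.5 q [-0.1   0.35  0.29  1.94 -0.13  0.87  2.  ]
theta 1.1540019604903402 r 0.060151911257540776 Frad -0.5002642310428701 Ftan -2.4558106432966387
```

Emit:
{"op": "step_arm", "data": {
  "series": [
    [0.0172, 0.0102, 0, 0, 15]
  ]
}}

```text
t: 18.05
eef_pos: [0.5318, -0.104, 0.1585]
tcp_rot: [0.27, -3.126, -0.0]
contact_force: [-2.4, -1.3, 8.7]
width: 0.275
```

```bash
python3 -c "
from circ import *
rep()"
```

```text
t 18.05 pos [ 0.5318 -0.104   0.1585] jaw 99.87 z [-0.004 -0.    -1.   ] F [-2.4 -1.3  8.7] w 25.3 q [-0.11  0.36  0.29  1.93 -0.13  0.87  1.99]
theta 1.2548539038702118 r 0.06015989587248293 Frad -0.0022454302356895717 Ftan -2.6726041366720485
```

θ ≈ 13.82, still only everyday drag.

Emit:
{"op": "step_arm", "data": {
  "series": [
    [0.0181, 0.0085, 0, 0, 15]
  ]
}}

```text
t: 18.15
eef_pos: [0.5372, -0.1014, 0.1585]
tcp_rot: [0.27, -3.126, -0.0]
contact_force: [-3.2, -2.6, 8.5]
width: 0.273
```

```bash
python3 -c "
from circ import *
rep()"
```

```text
t 18.15 pos [ 0.5372 -0.1014  0.1585] jaw 99.87 z [-0.004 -0.    -1.   ] F [-3.2 -2.6  8.5] w 25.1 q [-0.11  0.37  0.29  1.92 -0.13  0.88  1.99]
theta 1.3542540721093999 r 0.060139618500269776 Frad -1.17831928059525 Ftan -3.8865908074390108
```

Emit:
{"op": "step_arm", "data": {
  "series": [
    [0.0188, 0.0067, 0, 0, 15]
  ]
}}

```text
t: 18.25
eef_pos: [0.5429, -0.0995, 0.1585]
tcp_rot: [0.27, -3.126, -0.0]
contact_force: [-3.3, -2.5, 9.2]
width: 0.275
```

```bash
python3 -c "
from circ import *
rep()"
```

```text
t 18.25 pos [ 0.5429 -0.0995  0.1585] jaw 99.87 z [-0.004 -0.    -1.   ] F [-3.3 -2.5  9.2] w 25.3 q [-0.11  0.37  0.29  1.91 -0.13  0.88  1.99]
theta 1.4536945248235495 r 0.06012770520420558 Frad -1.4479834786807637 Ftan -3.881749377709646
```

Emit:
{"op": "step_arm", "data": {
  "series": [
    [0.0195, 0.0047, 0, 0, 15]
  ]
}}

```text
t: 18.35
eef_pos: [0.5476, -0.0982, 0.1584]
tcp_rot: [0.27, -3.124, -0.001]
contact_force: [-8.3, -2.1, 14.1]
width: 0.273
```

```bash
python3 -c "
from circ import *
rep()
im=grab_frame('wrist'); cv2.imwrite('pics/w12.png',im)"
```

```text
t 18.35 pos [ 0.5476 -0.0982  0.1584] jaw 99.86 z [-0.006 -0.    -1.   ] F [-8.3 -2.1 14.1] w 25.1 q [-0.11  0.38  0.29  1.9  -0.14  0.89  1.98]
theta 1.5348943240698798 r 0.060159609364845296 Frad -0.34440008214561457 Ftan -8.590406585173211
```

View pics/w12.png

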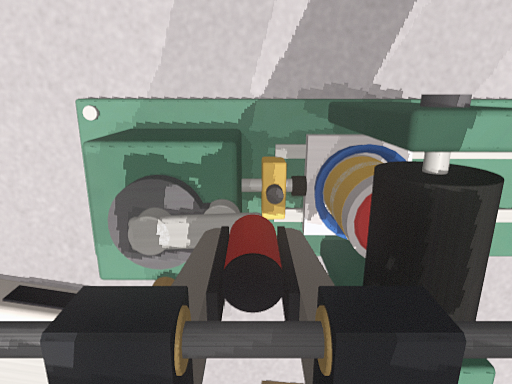

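Emit:
{"op": "step_arm", "data": {
  "series": [
    [0.0198, 0.0028, 0, 0, 15]
  ]
}}

```text
t: 18.5
eef_pos: [0.5518, -0.0975, 0.1583]
tcp_rot: [0.269, -3.12, -0.002]
contact_force: [-13.0, -1.0, 17.1]
width: 0.279
```

```bash
python3 -c "
from circ import *
rep()"
```

```text
t 18.5 pos [ 0.5518 -0.0975  0.1583] jaw 99.84 z [-0.01   0.001 -1.   ] F [-13.   -1.   17.1] w 25.6 q [-0.11  0.39  0.29  1.88 -0.14  0.89  1.98]
theta 1.60530418879274 r 0.06016913572008981 Frad 0.7976322917975973 Ftan -13.00313961579687
```

Emit:
{"op": "step_arm", "data": {
  "series": [
    [0.008, 0.0008, 0, 0, 15],
    [0, 0, 0, 0, 15]
  ]
}}

```text
t: 18.7
eef_pos: [0.5537, -0.0973, 0.1584]
tcp_rot: [0.268, -3.119, -0.003]
contact_force: [-11.9, -1.0, 16.7]
width: 0.277
```

```bash
python3 -c "
from circ import *
rep()
im=grab_frame('wrist'); cv2.imwrite('pics/w13.png',im)"
```

```text
t 18.7 pos [ 0.5537 -0.0973  0.1584] jaw 99.84 z [-0.011  0.001 -1.   ] F [-11.9  -1.   16.7] w 25.4 q [-0.11  0.4   0.29  1.88 -0.14  0.9   1.98]
theta 1.6377246494769653 r 0.06016715637003643 Frad 0.2743742336436923 Ftan -11.897271811258976
```

View pics/w13.png

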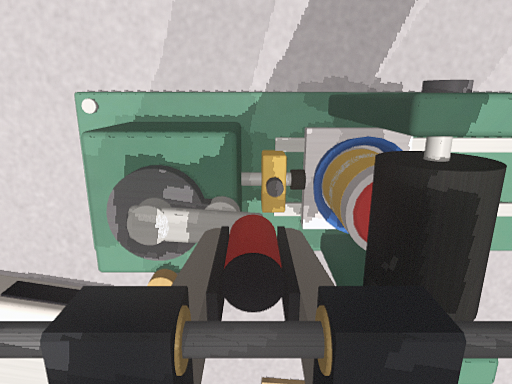

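Emit:
{"op": "step_arm", "data": {
  "series": [
    [0, 0, 0, 0, 46],
    [0, 0, 0, 0, 46],
    [0, 0, 0, 0, 46],
    [0, 0, 0, 0, 46]
  ]
}}

```text
t: 19.15
eef_pos: [0.5583, -0.0965, 0.1579]
tcp_rot: [0.271, -3.128, -0.001]
contact_force: [-0.8, -0.0, 0.1]
width: 0.502
```

```bash
python3 -c "
from circ import *
rep()
im=grab_frame('wrist'); cv2.imwrite('pics/w14.png',im)"
```

```text
t 19.15 pos [ 0.5583 -0.0965  0.1579] jaw 99.9 z [-0.002  0.    -1.   ] F [-0.8 -0.   0.1] w 46.1 q [-0.11  0.4   0.29  1.88 -0.14  0.89  1.98]
theta 1.7139010738566958 r 0.06058314023203826 Frad -0.004511736895501165 Ftan -0.7816915323080722
```

View pics/w14.png

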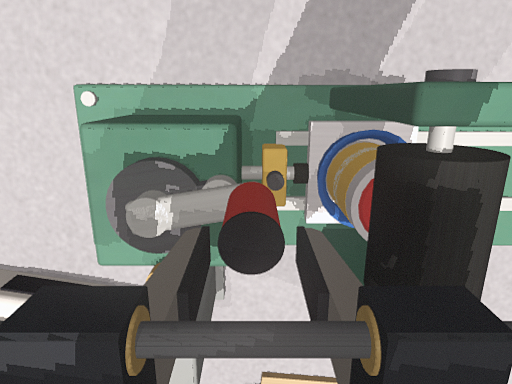

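Emit:
{"op": "step_arm", "data": {
  "series": [
    [0, 0, 0.06, 0, 46],
    [0, 0, 0.12, 0, 46],
    [0, 0, 0.14, 0, 46],
    [0, 0, 0.1, 0, 46],
    [0.03, -0.06, 0.05, 0, 46],
    [0.03, -0.1, 0, 0, 46],
    [0.0, -0.1, 0, 0, 46],
    [0, -0.05, 0, 0, 46],
    [0, 0, 0, 0, 46]
  ]
}}

```text
t: 20.1
eef_pos: [0.5761, -0.1923, 0.2991]
tcp_rot: [0.264, -3.129, 0.001]
contact_force: [0.1, 0.4, 0.6]
width: 0.504
```

```bash
python3 -c "
from circ import *
st()
for n,(a,b,c,d) in {'side':(130,260,180,320),'top':(130,260,85,345)}.items():
    im=grab_frame(n); k=5 if n=='side' else 3
    cv2.imwrite('pics/%s15.png'%n,cv2.resize(im[a:b,c:d],None,fx=k,fy=k,interpolation=cv2.INTER_CUBIC))"
```

```text
t 20.1 pos [ 0.5761 -0.1923  0.2991] jaw 99.64 z [-0.001 -0.001 -1.   ] F [0.1 0.4 0.6] w 46.3 q [-0.01  0.33  0.36  1.63 -0.12  1.2   2.11]
```

View pics/side15.png

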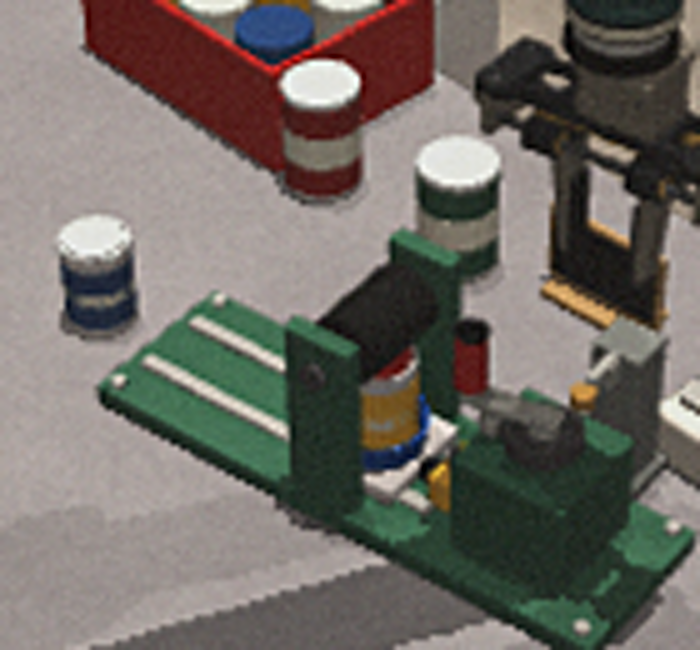

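View pics/top15.png

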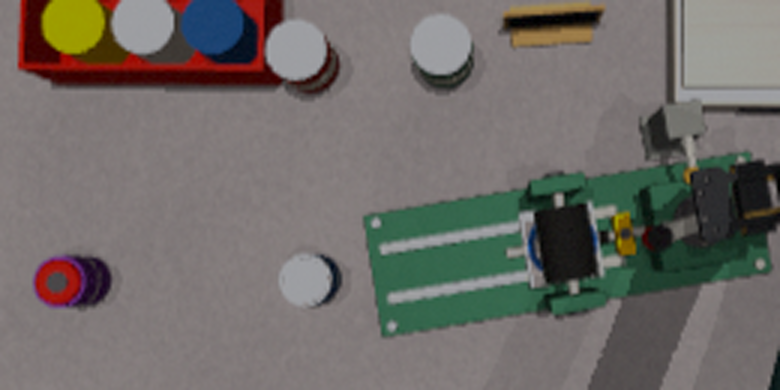

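```bash
python3 -c "
from rig import r
print(r.sign_off())"
```

```text
the job is handed in; nothing more can be done
None
```

I stood the yellow-banded tin upright in the blue nest, cranked it under the roller until the carriage was against its rubber stop, then let go, lifted clear and handed in at about 20 s.

- **Cranking:** I held the red knob in the gripper the whole time and turned it clockwise from about 1.34 to 14.2 rad. The pace was about 2 rad/s, slowing to about 1 rad/s near the stop. I was not taking readings at the heavy points themselves. The readings after the first showed the knob on its commanded path, and those after the second showed nothing unusual.
- **Stop:** drag at the knob rose from about 3.3 N to 13 N, then settled at about 12 N after a last 2 mm. That is roughly 9 to 10 N above everyday drag, so firm and well below forcing.
- **Last checks:** in the side and top pictures the tin stands upright in the nest under the roller. The carriage still touches the black stop, and the purple look-alike, other tin, cans and sign look unmoved. The jar, tape and spoon were not in those last crops. After release the knob sprang back a few mm, and the gripper is clear with no contact force.

I did not measure the lid height directly, because the roller covers most of the lid. That it is pressed home follows from the carriage travel (nest centre about 8 mm short of the roller axis) and the pictures. My crank axis estimate from the camera was slightly off, so the gripper pulled outward on the knob with up to 9 N until I corrected the path as I went.

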